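# Close a leaf drill jig over a flange disc with fingertip pushes

## Task

Get the drill jig ready for drilling with fingertip pushes alone, picking nothing up: slide the flange disc that stands on the jig's base plate home against both locating pins, then flip the folded-back leaf over its spine and press it down until it lies flat over the disc, and last swing the latch bar fully across the leaf's tongue. Leave the other things on the bench where they are.

Things in the scene. Friction and masses are not known exactly. Their poses are not given: they have to be found in the camera images.
- jig: Drill jig, fixed to the bench, yaw 0.05 to 0.6 rad (anticlockwise). Origin on the bench below the nest's centre. Jig axes, used below: x away from the robot, y to the left, z up. Steel base plate, top 28 mm above the bench, from x = -85 to +60 and y = -97 to +69 mm; a 10 mm thick sub-plate reaches 15 to 20 mm farther all round.
- nest (a point): Centre of the nest, on top of the base plate, at x = 0, y = 0 of the jig. The flange disc is home when its centre stands here, its rim touching both locating pins: 8 mm thick, 9 mm high, polished (the rim slides along them), standing at jig x = +22 and y = +28.5 and -28.5 mm.
- flange: Loose steel flange disc that stands on the base plate, on the robot's side of the nest, 22 to 45 mm short of it: 66 mm across and 10 mm thick at the bottom, with a central hub 37 mm across up to 20 mm. 0.2 to 0.35 kg; slides on the plate. Origin at the centre of its underside, z up.
- spine (a point): Middle of the leaf's hinge pin, 55 mm to jig +y of the nest's centre and 42.5 mm above the bench. The hinge axis runs along jig x; the lugs and knuckle (13 mm thick) take up x = -46 to +46 mm of it.
- leaf (a joint): Angle of the leaf (rad): 0 = closed, flat over the nest (its stop); 1.57 = upright. It starts folded back to the left (jig +y) at 2.4 to 2.75, its free end 40 to 22 degrees above level with free air under it. Stiff hinge (0.2 N m of friction; leaf 0.22 kg): the leaf stays where it is left and must be pushed all the way down; closed, its top is 46 mm above the bench.
- leaf_end (a point): Middle of the end face of the leaf's tongue, 137 mm from the hinge axis. The leaf is an aluminium plate 7 mm thick, its mid-plane on the hinge axis, 96 mm wide along x, reaching 107 mm from the axis; the tongue, 32 mm wide, carries on from the middle of that free edge.
- window (a point): Centre of the round window through the leaf, 46 mm across, 55 mm from the hinge axis. It takes the disc's hub: with the disc out of place the leaf comes to rest on the hub and does not lie flat. Closed, the leaf's underside is 1 mm above the disc's 10 mm rim.
- latch (a joint): Angle of the swing latch (rad): starts at 0 to 0.35 (0 = pointing to jig -y, off to the right) and swings away from the robot (anticlockwise from above) to its stop at 1.57, pointing along jig +x across the top of the closed leaf's tongue. Turns easily (0.02 N m of friction), stays where it is left, and blocks the tongue if swung in too early.
- latch_pivot (a point): Axis of the latch's upright post, at jig x = -42, y = -78 mm; this point is at the middle height of the latch bar, 50.5 mm above the bench. The bar is 12 mm wide, 6 mm high (47.5 to 53.5 mm above the bench) and reaches 58 mm from the axis.
- latch_pin (a point): Middle of the upright finger pin on the latch bar: 8 mm thick, 53.5 to 69.5 mm above the bench, 50 mm from the latch's axis.
- flange_spare: Bystander, loose: a second flange disc like the one on the jig (66 mm across, 20 mm high), standing on the bench beyond the jig, to its left. Origin at the centre of its underside.
- bush: Bystander, loose: brass flanged bush, 41 mm across, 35 mm high, standing to the left of the jig, beside the folded-back leaf on its far side. Origin at the centre of its underside.
- collar: Bystander, loose: steel shaft collar (a plain ring), 42 mm across, 14 mm high, lying just in front of the jig, on the robot's side. Origin at the centre of its underside.
- nut: Bystander, loose: steel hex nut, 34 mm across, 16 mm high, lying to the left of the jig on the robot's side. Origin at the centre of its underside.
- hexkey: Bystander, loose: black hex key, 93 x 34 mm, 8 mm thick, lying to the left of the jig on the far side. Origin at the centre of its underside.
Not all that is in view belongs to the job. Leave any orange, pink or red look-alike of the flange alone.

How it is judged:
By the outcome, as a careful person would: the job done as asked, in the order asked, and still so for the second after the job is handed in, with the robot touching nothing.
It also fails if it takes over 64 s, if anything falls off the work surface, if the arm or the gripper's body presses on something with over 40 N, if the wrist force passes 120 N, or if a joint passes its speed limit or range.

## Robot

A 6-joint arm with a two-finger parallel gripper is mounted at the origin on a cart in front of the work surface, level with it; the furniture and walls round the work are solid. World frame = base frame: x ahead of the robot, y to its left, z up, the work surface at z = 0. Lengths are in m, angles in degrees, forces in N, time in s.
With the tool pointing down it reaches from about 0.375 to 0.9 m from the base axis. Payload 3.1 kg.
Tool frame: the origin (TCP) lies at the very end of the fingers, on their centre line; the grasp point (between the pads) lies grip_point_offset behind it (grip_point_offset is the distance from the TCP to the grasp point, in m); z points along the fingers, y is the line along which they close (so a half turn about z gives the same grasp; the last joint's range is limited). The gripper opens to 87 mm and grips with 3 to 60 N. Pads are 19 mm wide; open, the fingers measure 117 mm over their backs; the gripper's body (75 mm by 190 mm) begins 51 mm behind the grasp point.
Start: joints at [-73.94, 30.224, 82.088, -0, 67.689, -10.227], TCP at [0.277, -0.56, 0.223] pointing down, gripper open.
Joint ranges: [-176.69, 176.69], [-43.24, 126.21], [12.49, 139.97], [-82, 262], [0, 151.66], [-163.58, 163.58]. Speed limits (degrees/s): [159.86, 159.86, 180, 180, 180, 180].

## Interface

Orientations are given as a 3x3 rotation matrix whose columns are the frame's x, y, z axes.
In Python, from rig import * gives the robot as it stands.
- The arm moves only by the tool move_arm, never from a script. Its argument "increments" is a list of rows, each a list of 3 entries, a list of its own where there are three numbers: the shift along the tool's x, y, z in units of 30 mm (1.0 is 30 mm), then the turn, a rotation vector about the tool's x, y, z in units of 120 degrees (1.0 is 120 degrees), then the closure, from 0 (fully open) to 1 (shut). A call has 1 to 20 rows; each row shifts and turns the commanded pose from where the row before left it, along the tool's axes as they then stand; what a row does not reach is not made up. A row lasts 1/12 s, in which the tool goes at most 41.7 mm and 7.16 degrees, less where a joint would pass 70% of its speed; a pose out of reach is approached as far as the arm can. A call with a number of a shift or a turn outside -1 to 1 is refused whole. A call with a gripper value outside its range is refused whole. The fingers move at their own pace and stop on an object; the grip force is fixed at half the most. Time passes only in rows, so rows that do not move let the fingers close. It gives the time, the measured TCP pose, the force, the opening and the grip force at its end, in the units of the state.
- read_state(): the state, without advancing time (a new reading comes with each control period).
- capture(name): name is "scene" or "top"; returns a dict with "img" (400x640x3 uint8, red, green, blue), "mtx" (3x3 intrinsics, pixels), "distortion" ([k1, k2, p1, p2, k3] as OpenCV has them; the pictures are not rectified), "eye" and "rotation" of the camera in the world. Camera axes: x right, y down, z forward; pixel columns grow to the right and rows downward; lengths in m; the calibration is good to about 2 mm. A picture is of the moment at which its call begins. There is no depth.
- hand_in(): hands the job in; it is judged then, once.
Trained networks look in a picture, given as the dict that the camera call returned (one of the last four; its "shot" number tells which), for a name from the list of things; names that differ only in an ending like _2 or _b are one class to them, and where a whole thing is asked for, a point or a joint stands for the part that bears it (a point fixed in the world has none). Each returns a list of dicts, best first, with "confidence" (0 to 1); they miss things now and then, are a little off and sometimes report something else, mostly with a low value. They report only what shows in the picture. A call takes as long as a camera call. They do not tell look-alikes from the thing itself.
- search_frame(picture, label): "extent" ([left, top, right, bottom] as shares, 0 to 1, of the picture: columns of its width, rows of its height, round what is visible of it).
- pinpoint(picture, label): "xy" ([column, row] as shares, 0 to 1, of the picture: columns of its width, rows of its height: a listed point, or the origin of a listed thing).
The state is a dict: "time_s": time; "joint_positions": joint angles; "qvel": joint speeds; "tau": joint torques, N m; "position": TCP position; "tcp_rot": TCP orientation; "force": force on the tool from outside, world axes, zero at the start; "moment": the same for the moment, N m; "opening": opening from 0.0 (shut) to 1.0 (fully open); "grasp_force": force on a finger pad.
Only numpy, scipy, OpenCV 4.12 (cv2) and the standard library are available. Lean on these libraries where they do the work, as an engineer would, in place of code of your own. Each camera call takes 0.05 s, during which the arm holds its last target. There are 200 camera calls.

## Working session

There is one attempt and no reset: what is moved stays moved. The work goes in short steps, Python scripts to look and compute and a tool call to move; the robot and the scene stay as the last step left them, time stands still between calls to the robot, and variables do not carry over. Pictures are saved under pics/ and viewed, at most 10 in all, crops included, and the job is handed in when it is done.

Besides the shell and the picture viewer there is one more tool, called after "Emit:" as name(argument=value, ...), one argument or row to a line, values as JSON. move_arm: Moves the arm, as the interface text tells. Its arguments: {"type":"object","properties":{"increments":{"type":"array"}},"required":["increments"]}

```bash
mkdir -p pics; ls; cat > h.py <<'E'
from rig import *
import numpy as np, cv2
def ray(c,xy):
    p=np.array([[[xy[0]*640,xy[1]*400]]],float)
    u=cv2.undistortPoints(p,np.array(c["mtx"]),np.array(c["distortion"],float))[0,0]
    d=np.array(c["rotation"])@np.array([u[0],u[1],1]);return np.array(c["eye"]),d
def at(c,xy,z):
    e,d=ray(c,xy);return e+d*(z-e[2])/d[2]
def proj(c,P):
    R=np.array(c["rotation"]);t=-R.T@np.array(c["eye"])
    return cv2.projectPoints(np.array(P,float).reshape(-1,3),cv2.Rodrigues(R.T)[0],t,np.array(c["mtx"]),np.array(c["distortion"],float))[0][:,0]
def save(c,n,box=None,s=1):
    im=c["img"][:,:,::-1]
    if box: im=im[box[1]:box[3],box[0]:box[2]]
    cv2.imwrite("pics/"+n,cv2.resize(im,None,fx=s,fy=s,interpolation=cv2.INTER_CUBIC))
E
python3 - <<'E'
from h import *
Z=dict(nest=.028,flange=.028,spine=.0425,leaf_end=None,window=None,latch_pivot=.0505,latch_pin=.0615,flange_spare=0,bush=0,collar=0,nut=0,hexkey=0)
for n in("scene","top"):
    c=capture(n);save(c,n+"0.png")
    print(n,np.round(c["eye"],3))
    for k,z in Z.items():
        for r in pinpoint(c,k)[:3]:
            print(k,round(r["confidence"],2),np.round(np.array(r["xy"])*[640,400],1),np.round(at(c,r["xy"],z),4) if z is not None else '')
print(read_state())
E
```

```text
pics
scene [0.101 0.529 0.762]
flange 0.86 [197.1 237.1] [0.6924 0.386  0.028 ]
flange 0.81 [343.3 211.4] [0.5414 0.0905 0.028 ]
flange 0.73 [229.3 208.2] [0.7188 0.2873 0.028 ]
spine 0.78 [331.5 231.5] [0.5067 0.1571 0.0425]
spine 0.67 [343.  163.7] [ 0.65   -0.0053  0.0425]
leaf_end 0.84 [328.9 263. ] 
window 0.96 [330.6 240. ] 
window 0.71 [330.4 264.7] 
latch_pivot 0.76 [348.1 182.2] [0.5883 0.0342 0.0505]
latch_pin 0.43 [343.8 166.6] [0.6265 0.0141 0.0615]
flange_spare 0.81 [260.4 267.8] [0.5546 0.3165 0.    ]
bush 0.67 [348.7 182.7] [ 0.6207 -0.001   0.    ]
bush 0.58 [292.1 263.7] [0.5192 0.258  0.    ]
collar 0.71 [385.8 201.3] [ 0.5155 -0.0279  0.    ]
nut 0.66 [331.6 261.5] [0.4686 0.1888 0.    ]
nut 0.54 [359.2 269.7] [0.4148 0.1571 0.    ]
hexkey 0.66 [295.7 302.2] [0.4414 0.3084 0.    ]
hexkey 0.58 [341.6 163.7] [ 0.6847 -0.0342  0.    ]
top [0.499 0.145 1.259]
nest 0.95 [326.  210.5] [0.557  0.1114 0.028 ]
flange 0.82 [409.4 253.6] [ 0.4381 -0.1101  0.028 ]
flange 0.68 [333.  215.8] [0.5424 0.0929 0.028 ]
flange 0.66 [265.5 149.3] [0.7259 0.2732 0.028 ]
spine 0.72 [313.
[... 782 characters left out ...]
9131716e-04,
        6.76910794e+01, -1.02262733e+01]), 'qvel': array([-0.03981796,  0.03161354, -0.05629376, -0.17043985,  0.09247822,
       -0.05609441]), 'tau': array([ 9.09001628e-04, -4.40017819e+01, -1.76976746e+01,  6.34406484e-02,
        5.05637750e-02, -4.44460341e-06]), 'position': array([ 0.27680157, -0.56030811,  0.22253634]), 'tcp_rot': array([[ 8.96601281e-01,  4.42838733e-01, -1.16732677e-05],
       [ 4.42838732e-01, -8.96601278e-01,  7.31884163e-05],
       [ 2.19443988e-05, -7.07902028e-05, -9.99999997e-01]]), 'force': array([-0.25540262, -0.23908836, -0.14784034]), 'moment': array([-0.01740954,  0.00782592,  0.03609868]), 'grasp_force': 0.0, 'opening': 1.001156329644144}
```

```bash
python3 - <<'E'
import cv2
a=cv2.imread("pics/top0.png")[120:300,210:450]
cv2.imwrite("pics/top0c.png",cv2.resize(a,None,fx=3.3,fy=3.3,interpolation=cv2.INTER_CUBIC))
E
```

```text
(no output)
```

View pics/top0c.png

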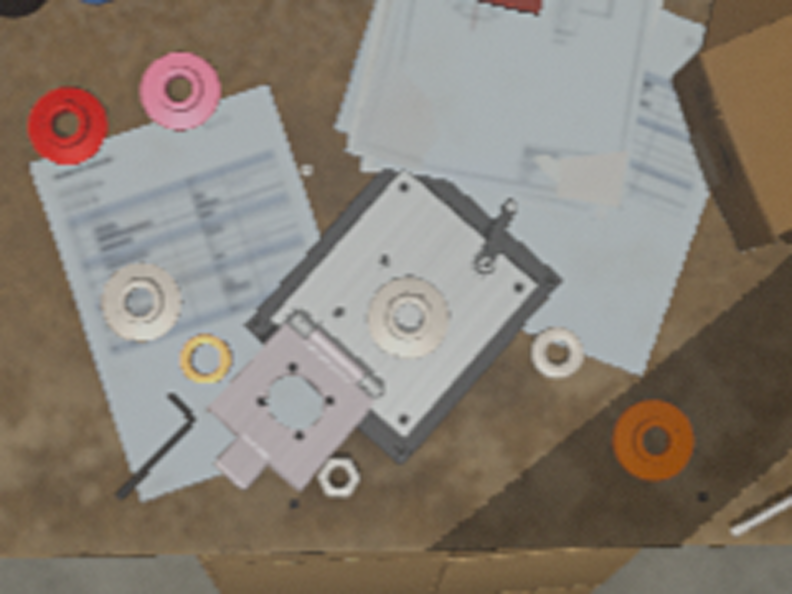

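View pics/scene0.png

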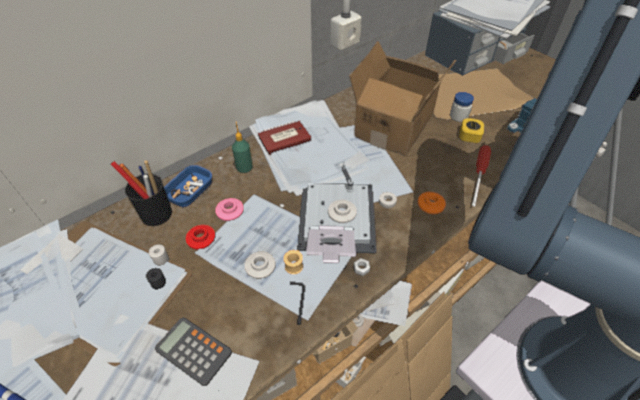

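```bash
python3 - <<'E'
from h import *
from scipy.optimize import least_squares
c=capture("top"); print(np.round(c["rotation"],3),np.round(c["mtx"],1))
px=lambda u,v:np.array([(210+u/3.3)/640,(120+v/3.3)/400])
W={}
for n,(u,v),z in [("spineA",(298,320),.046),("spineB",(373,387),.046),("pin1",(384,260),.037),("pin2",(338,312),.037),("flangehub",(409,317),.048),("pivot",(485,264),.054),("latchpin",(509,206),.0695),("c1",(403,176),.028),("c2",(545,278),.028),("c3",(402,432),.028),("b1",(403,187),.028),("b2",(519,287),.028),("b3",(403,419),.028)]:
    print(n,np.round(at(c,px(u,v),z),4))
E
```

```text
[[-0.016 -0.997  0.076]
 [-1.     0.015 -0.011]
 [ 0.01  -0.076 -0.997]] [[457.2   0.  318.1]
 [  0.  457.2 197.6]
 [  0.    0.    1. ]]
spineA [0.54   0.1804 0.046 ]
spineB [0.4854 0.121  0.046 ]
pin1 [0.588  0.1102 0.037 ]
pin2 [0.5463 0.1482 0.037 ]
flangehub [0.541  0.0912 0.048 ]
pivot [0.5823 0.0298 0.054 ]
latchpin [0.6271 0.0112 0.0695]
c1 [0.6576 0.0931 0.028 ]
c2 [ 0.5719 -0.0216  0.028 ]
c3 [0.4485 0.0977 0.028 ]
b1 [0.6485 0.0933 0.028 ]
b2 [ 5.648e-01 -1.000e-04  2.800e-02]
b3 [0.459  0.0967 0.028 ]
```

```bash
cat >> h.py <<'E'
YAW=.827;O=np.array([.553,.1133,0]);J=np.array([[np.cos(YAW),-np.sin(YAW),0],[np.sin(YAW),np.cos(YAW),0],[0,0,1]])
def w(x,y,z): return O+J@(np.array([x,y,z])/1000)
def j(p): return J.T@(np.array(p)-O)*1000
def leafpt(t,r): return w(0,55-r*np.cos(t),42.5+r*np.sin(t))
E
python3 - <<'E'
from h import *
import rig
print([k for k in dir(rig) if not k.startswith('__')], globals().get('grip_point_offset'))
for n in("top","scene"):
    c=capture(n)
    for l,r in(("window",55),("leaf_end",137)):
        d=pinpoint(c,l)
        if d:
            m=np.array(d[0]["xy"])*[640,400]; T=np.arange(2.2,2.9,.01)
            e=[np.linalg.norm(proj(c,leafpt(t,r))[0]-m) for t in T];i=np.argmin(e);print(n,l,T[i],e[i],d[0]["confidence"])
    print(n,"nest/spine/pivot proj",proj(c,[w(0,0,28),w(0,55,42.5),w(-42,-78,50.5),w(16.6-42,-78-47,61)]).round(1).tolist())
for k,p in dict(flange=(.541,.0908,0),spare=(.558,.3135,0),bush=(.5195,.258,0),collar=(.514,-.024,0),nut=(.4125,.155,0),hexkey=(.445,.306,0)).items(): print(k,j(p).round(1))
E
```

```text
['PlanningError', 'capture', 'grip_point_offset', 'hand_in', 'pinpoint', 'read_state', 'search_frame'] 0.0187
top window 2.8899999999999855 0.9528358814386845 0.74
top leaf_end 2.6499999999999906 2.2874159827625435 0.92
top nest/spine/pivot proj [[325.3, 212.0], [311.7, 227.2], [356.9, 200.2], [364.3, 182.5]]
scene window 2.7499999999999885 4.778775044936631 0.66
scene leaf_end 2.7499999999999885 0.46133690059224136 0.88
scene nest/spine/pivot proj [[332.6, 213.3], [332.0, 228.3], [351.3, 182.8], [344.7, 165.7]]
flange [-24.7  -6.4   0. ]
spare [150.7 131.9   0. ]
bush [ 83.8 122.6   0. ]
collar [-127.4  -64.3    0. ]
nut [-64.4 131.6   0. ]
hexkey [ 68.7 210.    0. ]
```

Emit:
move_arm(
  increments=[
    [[0,0,0],[0,0,-0.044],0.54],
    [[0,0,0],[0,0,-0.044],0.54],
    [[0,0,0],[0,0,-0.044],0.54],
    [[0,0,0],[0,0,-0.044],0.54],
    [[0.92,-0.38,0],[0,0,0],0.54],
    [[0.92,-0.38,0],[0,0,0],0.54],
    [[0.92,-0.38,0],[0,0,0],0.54],
    [[0.92,-0.38,0],[0,0,0],0.54],
    [[0.92,-0.38,0],[0,0,0],0.54],
    [[0.92,-0.38,0],[0,0,0],0.54],
    [[0.92,-0.38,0],[0,0,0],0.54],
    [[0.92,-0.38,0],[0,0,0],0.54],
    [[0.92,-0.38,0],[0,0,0],0.54],
    [[0.92,-0.38,0],[0,0,0],0.54],
    [[0.92,-0.38,0],[0,0,0],0.54],
    [[0.92,-0.38,0],[0,0,0],0.54],
    [[0.92,-0.38,0],[0,0,0],0.54],
    [[0.92,-0.38,0],[0,0,0],0.54],
    [[0.92,-0.38,0],[0,0,0],0.54],
    [[0.92,-0.38,0],[0,0,0],0.54],
  ],
)

```text
time_s: 3.32
position: [0.4418, -0.1104, 0.2228]
tcp_rot: [[0.677, 0.736, 0.001], [0.736, -0.677, -0.0], [0.0, 0.001, -1.0]]
force: [-0.4, -1.0, 0.8]
opening: 0.459
grasp_force: 0.0
```

```bash
cat > s.py <<'E'
from h import *
s=read_state();print("t",round(s["time_s"],2),"jig",j(s["position"]).round(1),"F",(J.T@s["force"]).round(1),"open",round(s["opening"],2),"q",s["joint_positions"].round(1));print("R jig\n",(J.T@s["tcp_rot"]).round(3))
E
python3 s.py
```

```text
t 3.32 jig [-239.9  -69.7  222.8] F [-1.  -0.4  0.8] open 0.46 q [-28.1  17.2 105.5   0.   57.2  14.5]
R jig
 [[ 1.     0.     0.   ]
 [ 0.    -1.    -0.001]
 [ 0.     0.001 -1.   ]]
```

Emit:
move_arm(
  increments=[
    [[0.785,-0.333,0],[0,0,0],0.54],
    [[0.785,-0.333,0],[0,0,0],0.54],
    [[0.785,-0.333,0],[0,0,0],0.54],
    [[0.785,-0.333,0],[0,0,0],0.54],
    [[0.785,-0.333,0],[0,0,0],0.54],
    [[0.785,-0.333,0],[0,0,0],0.54],
    [[0.785,-0.333,0],[0,0,0],0.54],
    [[0,0,0.8],[0,0,0],0.54],
    [[0,0,0.8],[0,0,0],0.54],
    [[0,0,0.8],[0,0,0],0.54],
    [[0,0,0.8],[0,0,0],0.54],
    [[0,0,0.8],[0,0,0],0.54],
    [[0,0,0.8],[0,0,0],0.54],
    [[0,0,0.6],[0,0,0],0.54],
    [[0,0,0.4],[0,0,0],0.54],
    [[0,0,0.2],[0,0,0],0.54],
    [[0,0,0.2],[0,0,0],0.54],
    [[0,0,0.1],[0,0,0],0.54],
    [[0,0,0],[0,0,0],0.54],
  ],
)

```text
time_s: 4.9
position: [0.5017, 0.0569, 0.0335]
tcp_rot: [[0.677, 0.736, 0.0], [0.736, -0.677, -0.0], [0.0, 0.0, -1.0]]
force: [-1.2, 0.3, -0.2]
opening: 0.456
grasp_force: 0.0
```

```bash
python3 s.py; python3 -c "
from h import *
c=capture('scene');save(c,'a.png',(270,120,430,290),3.5)"
```

```text
t 4.9 jig [-76.3  -0.4  33.5] F [-0.6  1.  -0.2] open 0.46 q [ -6.2  39.3 107.4  -0.   33.3  36.4]
R jig
 [[ 1.  0.  0.]
 [ 0. -1. -0.]
 [ 0.  0. -1.]]
```

View pics/a.png

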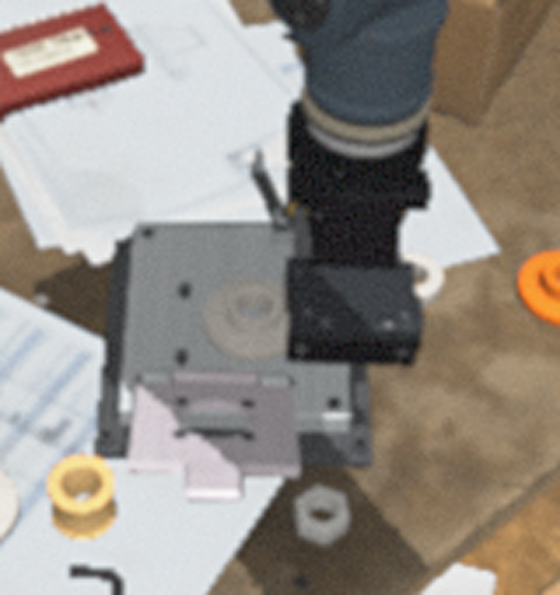

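The scene view shows the gripper standing on the robot's side of the disc (disc at about crop (250,315)), the leaf folded back at (215,430), and the pins at (183,290)/(183,357), all clear. Push.

Emit:
move_arm(
  increments=[
    [[0.1,0,0],[0,0,0],0.54],
    [[0.1,0,0],[0,0,0],0.54],
    [[0.1,0,0],[0,0,0],0.54],
    [[0.1,0,0],[0,0,0],0.54],
    [[0.1,0,0],[0,0,0],0.54],
    [[0.1,0,0],[0,0,0],0.54],
    [[0.1,0,0],[0,0,0],0.54],
    [[0.1,0,0],[0,0,0],0.54],
    [[0.1,0,0],[0,0,0],0.54],
    [[0.1,0,0],[0,0,0],0.54],
    [[0.1,0,0],[0,0,0],0.54],
    [[0.08,0,0],[0,0,0],0.54],
    [[0,0,0],[0,0,0],0.54],
  ],
)

```text
time_s: 6.03
position: [0.5259, 0.0833, 0.0335]
tcp_rot: [[0.677, 0.736, 0.001], [0.736, -0.677, 0.0], [0.0, 0.0, -1.0]]
force: [-0.7, -0.6, 0.7]
opening: 0.461
grasp_force: 0.5
```

```bash
python3 s.py
```

```text
t 6.03 jig [-40.4  -0.3  33.5] F [-0.9  0.1  0.7] open 0.46 q [ -3.   40.4 103.4   0.   36.3  39.5]
R jig
 [[ 1.     0.001  0.   ]
 [ 0.001 -1.    -0.   ]
 [ 0.     0.    -1.   ]]
```

Emit:
move_arm(
  increments=[
    [[0.05,0,0],[0,0,0],0.54],
    [[0.05,0,0],[0,0,0],0.54],
    [[0.04,0,0],[0,0,0],0.54],
    [[0,0,0],[0,0,0],0.54],
  ],
)

```text
time_s: 6.37
position: [0.528, 0.0862, 0.0335]
tcp_rot: [[0.677, 0.736, -0.001], [0.736, -0.677, 0.0], [-0.0, -0.001, -1.0]]
force: [-0.3, -1.6, 0.3]
opening: 0.46
grasp_force: 1.0
```

```bash
python3 s.py; python3 -c "
from h import *
for n in('top','scene'):
    c=capture(n)
    for r in pinpoint(c,'flange')[:4]: print(n,round(r['confidence'],2),j(at(c,r['xy'],.028)).round(1))
save(c,'b.png',(290,160,400,250),6)"
```

```text
t 6.37 jig [-36.8   0.   33.5] F [-1.4 -0.9  0.3] open 0.46 q [ -2.7  40.5 102.9   0.   36.6  39.9]
R jig
 [[ 1.     0.001 -0.   ]
 [ 0.001 -1.     0.001]
 [-0.    -0.001 -1.   ]]
top 0.82 [-241.4  -66.3   28. ]
top 0.79 [291.8  65.5  28. ]
top 0.61 [234.6 -20.   28. ]
scene 0.97 [239.   -3.8  28. ]
scene 0.73 [-5.5 -2.4 28. ]
scene 0.73 [-233.   -39.8   28. ]
scene 0.68 [295.1  78.6  28. ]
```

View pics/b.png

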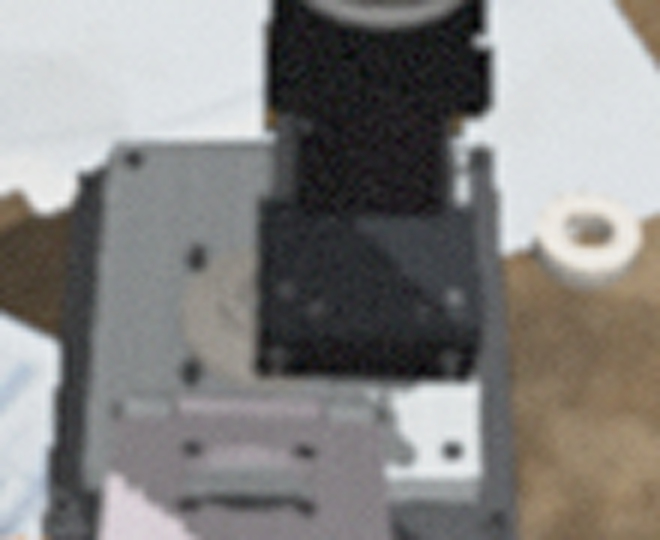

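The disc (crop (235,310)) is nearly on the pins (195,255)/(190,370). Continue until the force rises.

Emit:
move_arm(
  increments=[
    [[0.04,0,0],[0,0,0],0.54],
    [[0.04,0,0],[0,0,0],0.54],
    [[0.03,0,0],[0,0,0],0.54],
    [[0,0,0],[0,0,0],0.54],
  ],
)

```text
time_s: 6.9
position: [0.5306, 0.0886, 0.0335]
tcp_rot: [[0.677, 0.736, 0.0], [0.736, -0.677, 0.0], [0.0, -0.0, -1.0]]
force: [-1.6, -1.2, 0.9]
opening: 0.461
grasp_force: 1.0
```

```bash
python3 s.py
```

```text
t 6.9 jig [-33.3  -0.2  33.5] F [-2.   0.4  0.9] open 0.46 q [ -2.4  40.6 102.5   0.   36.9  40.2]
R jig
 [[ 1.  0.  0.]
 [ 0. -1.  0.]
 [ 0. -0. -1.]]
```

Emit:
move_arm(
  increments=[
    [[0.04,0,0],[0,0,0],0.54],
    [[0.03,0,0],[0,0,0],0.54],
    [[0,0,0],[0,0,0],0.54],
  ],
)

```text
time_s: 7.15
position: [0.532, 0.0902, 0.0335]
tcp_rot: [[0.677, 0.736, 0.0], [0.736, -0.677, 0.0], [0.0, -0.0, -1.0]]
force: [-1.3, -1.3, 0.3]
opening: 0.46
grasp_force: 1.0
```

Emit:
move_arm(
  increments=[
    [[0.03,0,0],[0,0,0],0.54],
    [[0.03,0,0],[0,0,0],0.54],
    [[0,0,0],[0,0,0],0.54],
  ],
)

```text
time_s: 7.4
position: [0.5324, 0.0912, 0.0334]
tcp_rot: [[0.677, 0.736, -0.002], [0.736, -0.677, -0.0], [-0.001, -0.001, -1.0]]
force: [-3.2, -3.4, 1.3]
opening: 0.461
grasp_force: 2.0
```

```bash
python3 s.py
```

```text
t 7.4 jig [-30.2   0.2  33.4] F [-4.7  0.1  1.3] open 0.46 q [ -2.1  40.7 102.1  -0.   37.3  40.5]
R jig
 [[ 1.     0.001 -0.001]
 [ 0.001 -1.     0.001]
 [-0.001 -0.001 -1.   ]]
```

Force begins to rise; a bit more to seat it firmly.

Emit:
move_arm(
  increments=[
    [[0.03,0,0],[0,0,0],0.54],
    [[0.03,0,0],[0,0,0],0.54],
    [[0,0,0],[0,0,0],0.54],
  ],
)

```text
time_s: 7.65
position: [0.5325, 0.092, 0.0333]
tcp_rot: [[0.676, 0.737, -0.004], [0.737, -0.676, -0.001], [-0.004, -0.002, -1.0]]
force: [-5.4, -5.6, 1.4]
opening: 0.458
grasp_force: 3.5
```

```bash
python3 s.py
```

```text
t 7.65 jig [-29.5   0.6  33.3] F [-7.8  0.2  1.4] open 0.46 q [-2.00e+00  4.08e+01  1.02e+02 -1.00e-01  3.75e+01  4.06e+01]
R jig
 [[ 1.     0.001 -0.004]
 [ 0.001 -1.     0.002]
 [-0.004 -0.002 -1.   ]]
```

Emit:
move_arm(
  increments=[
    [[-0.3,0,0],[0,0,0],0.54],
    [[-0.5,0,0],[0,0,0],0.54],
    [[-0.4,0,0],[0,0,0],0.54],
    [[0,0,-0.5],[0,0,0],0.54],
    [[0,0,-0.8],[0,0,0],0.54],
    [[0,0,-1],[0,0,0],0.54],
    [[0,0,-1],[0,0,0],1],
    [[0,0,-1],[0,0,0],1],
    [[0,0,-1],[0,0,0],1],
    [[0,0,-0.9],[0,0,0],1],
    [[0,0,0],[0,0,-0.05],1],
    [[0,0,0],[0,0,-0.05],1],
    [[0,0,0],[0,0,-0.05],1],
    [[0,0,0],[0,0,-0.05],1],
    [[0,0,0],[0,0,-0.05],1],
    [[0,0,0],[0,0,-0.05],1],
    [[0,0,0],[0,0,-0.05],1],
    [[0,0,0],[0,0,-0.05],1],
    [[0,0,0],[0,0,-0.05],1],
    [[0,0,0],[0,0,-0.05],1],
  ],
)

```text
time_s: 9.32
position: [0.5105, 0.0661, 0.2197]
tcp_rot: [[-0.303, 0.953, 0.002], [0.953, 0.303, 0.001], [-0.0, 0.002, -1.0]]
force: [-0.1, 0.6, 0.6]
opening: 0.009
grasp_force: 0.0
```

Emit:
move_arm(
  increments=[
    [[0,0,0],[0,0,-0.05],1],
    [[0,0,0],[0,0,-0.05],1],
    [[0,0,0],[0,0,-0.05],1],
    [[0,0,0],[0,0,-0.05],1],
    [[0,0,0],[0,0,-0.05],1],
    [[0.9,0.2,0],[0,0,0],1],
    [[0.9,0.2,0],[0,0,0],1],
    [[0.9,0.2,0],[0,0,0],1],
    [[0.9,0.2,0],[0,0,0],1],
    [[0.9,0.2,0],[0,0,0],1],
    [[0.9,0.2,0],[0,0,0],1],
    [[0.9,0.2,0],[0,0,0],1],
    [[0.9,0.2,0],[0,0,0],1],
    [[0.6,0.2,0],[0,0,0],1],
    [[0.3,0.2,0],[0,0,0],1],
    [[0,0,0],[0,0,0],1],
  ],
)

```text
time_s: 10.65
position: [0.3718, 0.2764, 0.2199]
tcp_rot: [[-0.738, 0.675, 0.002], [0.675, 0.738, 0.002], [-0.0, 0.003, -1.0]]
force: [-0.0, 0.6, 0.2]
opening: -0.0
grasp_force: 0.0
```

```bash
python3 s.py; python3 -c "
from h import *
for n in('scene','top'):
    c=capture(n)
    for r in pinpoint(c,'flange')[:4]: print(n,round(r['confidence'],2),j(at(c,r['xy'],.028)).round(1))
save(c,'c.png',(260,150,400,290),4.2)"
```

```text
t 10.65 jig [ -2.7 243.8 219.9] F [0.4 0.4 0.2] open -0.0 q [ 2.270e+01  1.800e+01  1.048e+02  1.000e-01  5.700e+01 -2.480e+01]
R jig
 [[-0.003  1.     0.003]
 [ 1.     0.003 -0.   ]
 [-0.     0.003 -1.   ]]
scene 0.76 [235.4   4.4  28. ]
scene 0.66 [287.3  79.5  28. ]
scene 0.58 [-228.7  -41.6   28. ]
top 0.93 [283.4  68.2  28. ]
top 0.9 [-244.7  -67.5   28. ]
top 0.71 [237.6 -15.7  28. ]
```

View pics/c.png

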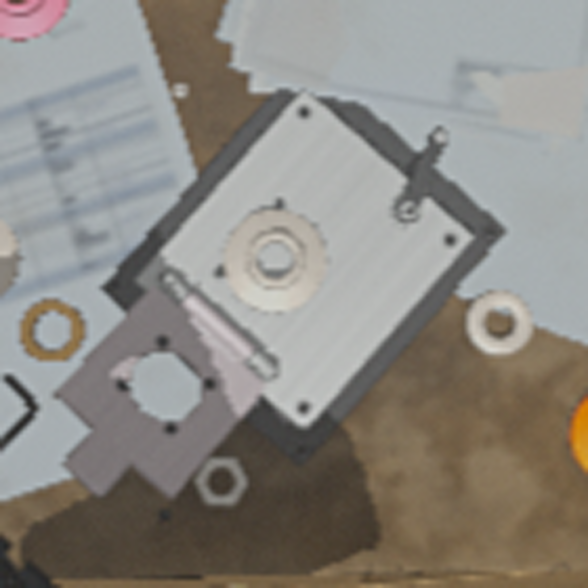

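Disc sits against both pins (hub at crop (276,258), pins (279,204) and (219,271)); bystanders untouched. Now tilt 40° and go under the tongue.

Emit:
move_arm(
  increments=[
    [[0,0,0],[0,-0.0556,0],1],
    [[0,0,0],[0,-0.0556,0],1],
    [[0,0,0],[0,-0.0556,0],1],
    [[0,0,0],[0,-0.0556,0],1],
    [[0,0,0],[0,-0.0556,0],1],
    [[0,0,0],[0,-0.0556,0],1],
    [[0,0,0],[0,0,0],1],
  ],
)

```text
time_s: 11.43
position: [0.37, 0.2752, 0.2173]
tcp_rot: [[-0.567, 0.674, 0.473], [0.513, 0.738, -0.437], [-0.644, -0.005, -0.765]]
force: [-0.3, 0.0, -0.1]
opening: 0.008
grasp_force: 0.0
```

```bash
python3 s.py
```

```text
t 11.43 jig [ -4.7 244.3 217.3] F [-0.2  0.2 -0.1] open 0.01 q [ 47.4  25.4 108.8 -49.5  57.9  31.6]
R jig
 [[-0.006  1.    -0.001]
 [ 0.765  0.004 -0.644]
 [-0.644 -0.005 -0.765]]
```

Emit:
move_arm(
  increments=[
    [[0.35,0.02,0.7],[0,0,0],1],
    [[0.35,0.02,0.7],[0,0,0],1],
    [[0.35,0.02,0.7],[0,0,0],1],
    [[0.35,0.02,0.7],[0,0,0],1],
    [[0.35,0.02,0.7],[0,0,0],1],
    [[0.35,0.02,0.7],[0,0,0],1],
    [[0.3,0.02,0.6],[0,0,0],1],
    [[0,0,0],[0,0,0],1],
  ],
)

```text
time_s: 12.1
position: [0.4029, 0.2503, 0.0601]
tcp_rot: [[-0.565, 0.68, 0.468], [0.519, 0.733, -0.439], [-0.641, -0.005, -0.767]]
force: [0.3, -0.3, 1.1]
opening: 0.003
grasp_force: 0.0
```

```bash
python3 s.py;python3 -c "
from h import *
c=capture('scene');save(c,'d.png',(270,170,410,310),4.2)"
```

```text
t 12.1 jig [ -0.8 203.3  60.1] F [-0.  -0.4  1.1] open 0.0 q [ 42.1  43.6 113.8 -69.   43.2  55.6]
R jig
 [[-0.     1.    -0.006]
 [ 0.767 -0.004 -0.641]
 [-0.641 -0.005 -0.767]]
```

View pics/d.png

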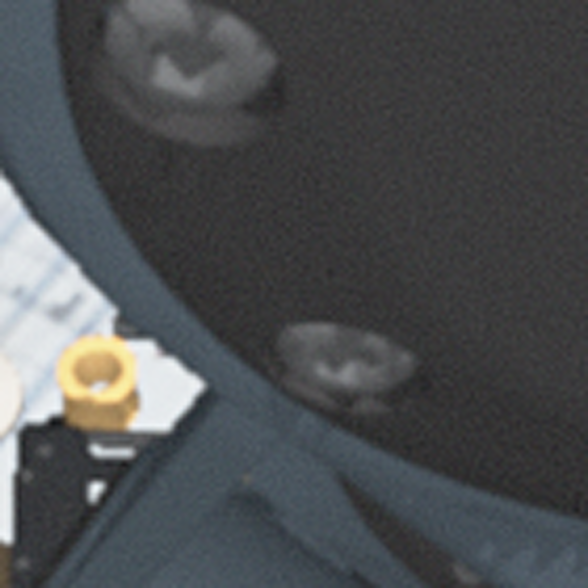

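```bash
cat > arc.py <<'E'
from h import *
import sys
def tcp(ph,s=15,tau=40,push=1.5):
    p=np.radians(ph);t=np.radians(tau);d=np.array([np.cos(p),np.sin(p)]);m=np.array([np.sin(p),-np.cos(p)])
    a=np.array([np.sin(t),np.cos(t)]);n=np.array([-np.cos(t),np.sin(t)])
    h=np.array([55,42.5])-push*m
    return h+137*d+3.5*m-s*a-9.5*n if ph<90-tau else h+(137-s)*d+3.5*m-9.5*n
def tool(v,tau=40):
    t=np.radians(tau);return np.array([np.cos(t)*v[0]-np.sin(t)*v[1],-np.sin(t)*v[0]-np.cos(t)*v[1]])/30
if __name__=="__main__":
    prev=None
    for ph in range(15,161,5):
        q=tcp(ph);print(ph,q.round(1),tool(q-prev).round(3) if prev is not None else "");prev=q
E
python3 arc.py
```

```text
15 [185.5  58.4] 
20 [182.1  69.9] [-0.333 -0.219]
25 [177.6  81. ] [-0.351 -0.189]
30 [172.3  91.7] [-0.366 -0.158]
35 [166.  101.8] [-0.378 -0.125]
40 [158.9 111.4] [-0.388 -0.092]
45 [150.9 120.4] [-0.394 -0.058]
50 [142.2 128.6] [-0.398 -0.023]
55 [133.9 135.2] [-0.355  0.01 ]
60 [125. 141.] [-0.352  0.041]
65 [115.6 146.1] [-0.348  0.071]
70 [105.9 150.4] [-0.34   0.101]
75 [ 95.8 153.7] [-0.33  0.13]
80 [ 85.4 156.2] [-0.317  0.159]
85 [ 74.9 157.8] [-0.302  0.186]
90 [ 64.3 158.4] [-0.285  0.211]
95 [ 53.6 158.1] [-0.265  0.235]
100 [ 43.1 156.9] [-0.244  0.258]
105 [ 32.6 154.8] [-0.221  0.278]
110 [ 22.4 151.7] [-0.196  0.296]
115 [ 12.5 147.8] [-0.169  0.312]
120 [  3. 143.] [-0.141  0.326]
125 [ -6.1 137.5] [-0.112  0.337]
130 [-14.6 131.1] [-0.082  0.345]
135 [-22.6 124.1] [-0.052  0.351]
140 [-29.9 116.3] [-0.021  0.354]
145 [-36.5 108. ] [0.01  0.355]
150 [-42.4  99.1] [0.041 0.352]
155 [-47.4  89.8] [0.071 0.348]
160 [-51.7  80. ] [0.101 0.34 ]
```

Emit:
move_arm(
  increments=[
    [[-0.26,0.01,0.21],[0,0,0],1],
    [[-0.26,0.01,0.21],[0,0,0],1],
    [[-0.26,0,0.21],[0,0,0],1],
    [[0,0,0],[0,0,0],1],
  ],
)

```text
time_s: 12.48
position: [0.4266, 0.2314, 0.065]
tcp_rot: [[-0.561, 0.679, 0.474], [0.52, 0.734, -0.436], [-0.644, 0.002, -0.765]]
force: [0.4, 0.3, 0.2]
opening: 0.006
grasp_force: 0.0
```

```bash
python3 s.py
```

```text
t 12.48 jig [  1.4 173.   65. ] F [ 0.5 -0.1  0.2] open 0.01 q [ 38.4  43.  114.3 -72.4  41.9  55.4]
R jig
 [[ 0.003  1.     0.   ]
 [ 0.765 -0.002 -0.644]
 [-0.644  0.002 -0.765]]
```

Emit:
move_arm(
  increments=[
    [[-0.2,0,-0.22],[0,0,0],1],
    [[-0.2,0,-0.22],[0,0,0],1],
    [[-0.19,0,-0.22],[0,0,0],1],
    [[-0.19,0,-0.063],[0,0,0],1],
    [[-0.19,0,-0.063],[0,0,0],1],
    [[0,0,0],[0,0,0],1],
  ],
)

```text
time_s: 12.98
position: [0.4303, 0.2277, 0.1015]
tcp_rot: [[-0.563, 0.677, 0.474], [0.519, 0.736, -0.435], [-0.643, 0.002, -0.766]]
force: [-0.8, 1.1, -0.2]
opening: 0.004
grasp_force: 0.3
```

```bash
python3 s.py; python3 -c "
from h import *
c=capture('top');save(c,'e.png',(240,170,380,300),4.2)"
```

```text
t 12.98 jig [  1.1 167.8 101.5] F [ 0.2  1.4 -0.2] open 0.0 q [ 37.7  38.4 113.9 -67.8  43.2  48.2]
R jig
 [[ 0.001  1.     0.001]
 [ 0.766  0.    -0.643]
 [-0.643  0.002 -0.766]]
```

View pics/e.png

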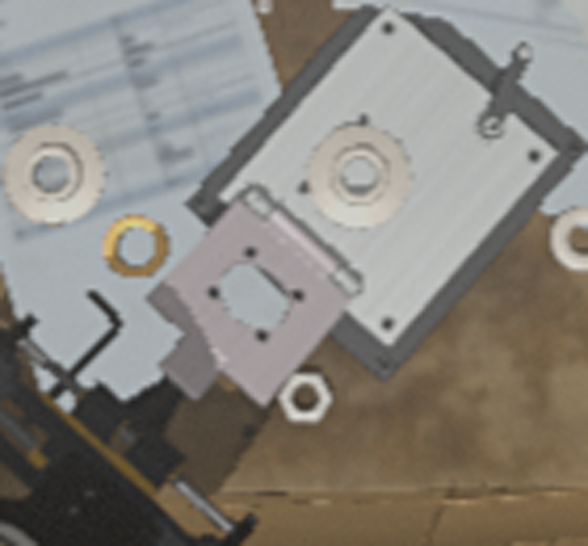

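The finger is under the tongue (crop (190,365)), just touching. Follow the arc.

Emit:
move_arm(
  increments=[
    [[-0.39,0,-0.09],[0,0,0],1],
    [[-0.39,0,-0.06],[0,0,0],1],
    [[-0.4,0,-0.02],[0,0,0],1],
    [[-0.355,0,0.01],[0,0,0],1],
    [[-0.35,0,0.04],[0,0,0],1],
    [[-0.35,0,0.07],[0,0,0],1],
    [[-0.34,0,0.1],[0,0,0],1],
    [[0,0,0],[0,0,0],1],
  ],
)

```text
time_s: 13.7
position: [0.4756, 0.1862, 0.1497]
tcp_rot: [[-0.562, 0.678, 0.474], [0.519, 0.735, -0.436], [-0.644, 0.001, -0.765]]
force: [-0.0, -0.5, 0.1]
opening: 0.001
grasp_force: 0.0
```

```bash
python3 s.py; python3 -c "
from h import *
c=capture('top')
for l,r in(('leaf_end',137),('window',55)):
    d=pinpoint(c,l)
    for k in d[:2]:
        m=np.array(k['xy'])*[640,400]; T=np.arange(.6,2.9,.01);e=[np.linalg.norm(proj(c,leafpt(t,r))[0]-m) for t in T];i=np.argmin(e);print(l,180-np.degrees(T[i]),e[i],k['confidence'])
"
```

```text
t 13.7 jig [  1.2 106.3 149.7] F [-0.4 -0.3  0.1] open 0.0 q [ 30.   32.5 112.6 -65.6  42.5  36.3]
R jig
 [[ 0.002  1.    -0.   ]
 [ 0.765 -0.001 -0.644]
 [-0.644  0.001 -0.765]]
leaf_end 67.70027215435857 1.2342970081579347 0.86
leaf_end 141.03886993110402 49.84751061940571 0.43
window 69.41914553975106 1.7888604023223194 0.9
```

The leaf is following (about 69°). Continue over the top.

Emit:
move_arm(
  increments=[
    [[-0.33,0,0.13],[0,0,0],1],
    [[-0.32,0,0.16],[0,0,0],1],
    [[-0.3,0,0.19],[0,0,0],1],
    [[-0.285,0,0.21],[0,0,0],1],
    [[-0.265,0,0.235],[0,0,0],1],
    [[-0.245,0,0.26],[0,0,0],1],
    [[-0.22,0,0.28],[0,0,0],1],
    [[-0.195,0,0.295],[0,0,0],1],
    [[-0.17,0,0.31],[0,0,0],1],
    [[-0.14,0,0.325],[0,0,0],1],
    [[0,0,0],[0,0,0],1],
  ],
)

```text
time_s: 14.77
position: [0.5514, 0.116, 0.1407]
tcp_rot: [[-0.563, 0.678, 0.473], [0.519, 0.735, -0.436], [-0.643, -0.0, -0.766]]
force: [-0.8, 0.8, -0.2]
opening: 0.002
grasp_force: 0.0
```

```bash
cat > l.py <<'E'
from h import *
for n in('top','scene'):
  c=capture(n)
  for l,r in(('leaf_end',137),('window',55)):
    d=pinpoint(c,l)
    for k in d[:1]:
        m=np.array(k['xy'])*[640,400]; T=np.arange(-.1,2.9,.01);e=[np.linalg.norm(proj(c,leafpt(t,r))[0]-m) for t in T];i=np.argmin(e);print(n,l,180-np.degrees(T[i]).round(1),e[i].round(1),round(k['confidence'],2))
E
python3 s.py;python3 l.py
```

```text
t 14.77 jig [  0.9   3.  140.7] F [ 0.   1.1 -0.2] open 0.0 q [ 18.   34.3 110.4 -71.7  36.2  31.5]
R jig
 [[ 0.001  1.    -0.001]
 [ 0.766 -0.001 -0.643]
 [-0.643 -0.    -0.766]]
top leaf_end 123.3 0.0 0.62
top window 118.1 0.8 0.98
scene window 109.0 0.3 0.77
```

Emit:
move_arm(
  increments=[
    [[0,0,0],[0,0.0556,0],1],
    [[0,0,0],[0,0.0556,0],1],
    [[0,0,0],[0,0.0556,0],1],
    [[0,0,0],[0,0.0556,0],1],
    [[0,0,0],[0,0.0556,0],1],
    [[0,0,0],[0,0.0556,0],1],
    [[-0.27,0,0.2],[0,0,0],1],
    [[-0.25,0,0.225],[0,0,0],1],
    [[-0.23,0,0.245],[0,0,0],1],
    [[-0.205,0,0.265],[0,0,0],1],
    [[-0.185,0,0.28],[0,0,0],1],
    [[-0.16,0,0.295],[0,0,0],1],
    [[-0.13,0,0.31],[0,0,0],1],
    [[-0.105,0,0.32],[0,0,0],1],
    [[0,0,0],[0,0,0],1],
  ],
)

```text
time_s: 16.32
position: [0.5871, 0.0694, 0.0831]
tcp_rot: [[-0.714, 0.688, 0.127], [0.671, 0.725, -0.156], [-0.199, -0.026, -0.98]]
force: [-1.2, 0.5, -0.5]
opening: 0.002
grasp_force: 0.0
```

```bash
python3 s.py;python3 l.py
```

```text
t 16.32 jig [ -9.2 -54.8  83.1] F [-0.5  1.2 -0.5] open 0.0 q [  0.6  37.3  98.2 -14.8  38.2 -34.9]
R jig
 [[ 0.01   1.    -0.029]
 [ 0.98  -0.016 -0.199]
 [-0.199 -0.026 -0.98 ]]
scene leaf_end 104.4 1.4 0.68
scene window 112.4 3.2 0.78
```

```bash
python3 -c "
from h import *
c=capture('scene');d=capture('top')
a=[cv2.resize(x['img'][130:270,b:b+140,::-1],None,fx=2.8,fy=2.8,interpolation=cv2.INTER_CUBIC) for x,b in((c,270),(d,270))]
cv2.imwrite('pics/f.png',np.hstack(a))"
```

```text
(no output)
```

View pics/f.png

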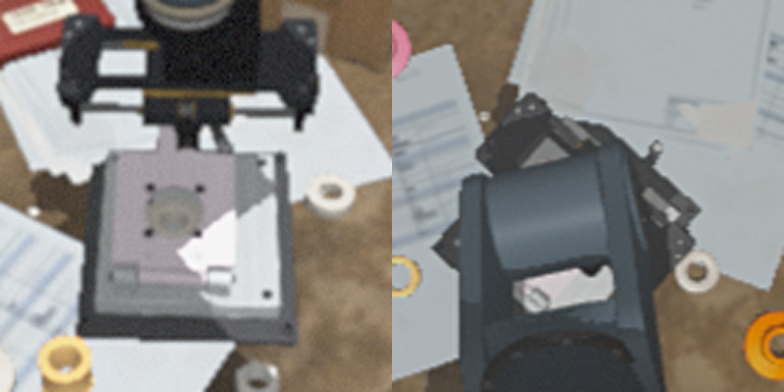

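Leaf is nearly closed, with the finger on the tongue (left half, (180,135)) and the latch out of the way. Straighten the tool, recentre, press down.

Emit:
move_arm(
  increments=[
    [[0,0,-0.3],[0,0,0],1],
    [[0,0.15,0],[0,0.024,0],1],
    [[0,0.15,0],[0,0.024,0],1],
    [[0,0,0],[0,0.024,0],1],
    [[0,0,0],[0,0.024,0],1],
    [[0,0,0],[0,0,0],1],
  ],
)

```text
time_s: 17.22
position: [0.5949, 0.0771, 0.0952]
tcp_rot: [[-0.725, 0.689, -0.012], [0.689, 0.724, -0.018], [-0.003, -0.022, -1.0]]
force: [0.2, -0.2, -0.4]
opening: 0.006
grasp_force: 0.0
```

```bash
python3 s.py
```

```text
t 17.22 jig [  1.7 -55.4  95.2] F [-0.  -0.3 -0.4] open 0.01 q [ -2.7  38.1  91.1  -1.4  51.4 -48.3]
R jig
 [[ 0.017  1.    -0.022]
 [ 1.    -0.017 -0.003]
 [-0.003 -0.022 -1.   ]]
```

Emit:
move_arm(
  increments=[
    [[-0.03,0,0.2],[0,0,0],1],
    [[-0.03,0,0.2],[0,0,0],1],
    [[-0.03,0,0.2],[0,0,0],1],
    [[-0.03,0,0.2],[0,0,0],1],
    [[-0.03,0,0.2],[0,0,0],1],
    [[-0.03,0,0.2],[0,0,0],1],
    [[0,0,0.2],[0,0,0],1],
    [[0,0,0.1],[0,0,0],1],
    [[0,0,0],[0,0,0],1],
  ],
)

```text
time_s: 17.97
position: [0.5949, 0.0736, 0.0479]
tcp_rot: [[-0.726, 0.688, -0.018], [0.688, 0.725, -0.018], [0.0, -0.026, -1.0]]
force: [-1.0, -0.3, -0.5]
opening: 0.003
grasp_force: 0.0
```

```bash
python3 s.py
```

```text
t 17.97 jig [ -0.8 -57.7  47.9] F [-0.9  0.5 -0.5] open 0.0 q [ -3.   42.3  92.2  -1.5  46.5 -48.5]
R jig
 [[ 0.015  1.    -0.026]
 [ 1.    -0.015  0.001]
 [ 0.    -0.026 -1.   ]]
```

Emit:
move_arm(
  increments=[
    [[0,0,0.04],[0,0,0],1],
    [[0,0,0.04],[0,0,0],1],
    [[0,0,0.04],[0,0,0],1],
    [[0,0,0],[0,0,0],1],
  ],
)

```text
time_s: 18.3
position: [0.5954, 0.0736, 0.0464]
tcp_rot: [[-0.726, 0.688, -0.016], [0.688, 0.725, -0.018], [-0.001, -0.024, -1.0]]
force: [-2.3, 0.2, 4.9]
opening: 0.005
grasp_force: 2.4
```

```bash
python3 s.py
```

```text
t 18.3 jig [ -0.5 -58.1  46.4] F [-1.4  1.8  4.9] open 0.0 q [ -3.   42.4  92.2  -1.5  46.2 -48.5]
R jig
 [[ 0.015  1.    -0.024]
 [ 1.    -0.015 -0.001]
 [-0.001 -0.024 -1.   ]]
```

Emit:
move_arm(
  increments=[
    [[0,0,0.06],[0,0,0],1],
    [[0,0,0.06],[0,0,0],1],
    [[0,0,0.06],[0,0,0],1],
    [[0,0,0],[0,0,0],1],
  ],
)

```text
time_s: 18.63
position: [0.5955, 0.0736, 0.0457]
tcp_rot: [[-0.726, 0.688, -0.015], [0.688, 0.726, -0.019], [-0.002, -0.024, -1.0]]
force: [-8.2, 0.3, 32.4]
opening: 0.005
grasp_force: 16.1
```

```bash
python3 s.py
```

```text
t 18.63 jig [ -0.4 -58.2  45.7] F [-5.3  6.2 32.4] open 0.0 q [ -3.   42.5  92.3  -1.6  46.1 -48.5]
R jig
 [[ 0.015  1.    -0.024]
 [ 1.    -0.015 -0.002]
 [-0.002 -0.024 -1.   ]]
```

Leaf is on its stop (45.7 mm, 32 N). Lift and go to the latch pin.

Emit:
move_arm(
  increments=[
    [[0,0,-0.4],[0,0,0],1],
    [[0,0,-0.8],[0,0,0],1],
    [[0,0,-0.9],[0,0,0],1],
    [[-0.5,-0.36,0],[0,0,0],1],
    [[-0.5,-0.36,0],[0,0,0],1],
    [[-0.5,-0.36,0],[0,0,0],1],
    [[-0.5,-0.37,0],[0,0,0],1],
    [[-0.5,-0.37,0],[0,0,0],1],
    [[0,0,0],[0,0,0],1],
  ],
)

```text
time_s: 19.38
position: [0.6147, -0.02, 0.1049]
tcp_rot: [[-0.724, 0.69, -0.013], [0.69, 0.723, -0.02], [-0.004, -0.024, -1.0]]
force: [0.5, 0.2, -0.5]
opening: 0.005
grasp_force: 0.0
```

```bash
python3 s.py; python3 l.py; python3 - <<'E'
from h import *
for n in("scene","top"):
    c=capture(n)
    for l,z in(("latch_pin",.0615),("latch_pivot",.0505)):
        for r in pinpoint(c,l)[:2]: print(n,l,round(r["confidence"],2),j(at(c,r["xy"],z)).round(1))
P=np.array([-42,-78.]);prev=None
for a in np.arange(.25,1.6,.11):
    q=P+50*np.array([np.sin(a),-np.cos(a)])-4*np.array([np.cos(a),np.sin(a)])-[15,9.5]+7*np.array([max(0,-np.cos(2*a)),max(0,np.cos(2*a))])
    print(round(a,2),q.round(1),((q-prev)[::-1]/30).round(2) if prev is not None else "");prev=q
E
```

```text
t 19.38 jig [ -56.3 -135.7  104.9] F [ 0.5 -0.2 -0.5] open 0.0 q [-11.6  38.2  88.6  -1.6  53.7 -57. ]
R jig
 [[ 0.018  1.    -0.024]
 [ 1.    -0.018 -0.004]
 [-0.004 -0.024 -1.   ]]
top leaf_end 179.4 0.1 0.83
top window 155.4 0.4 0.63
scene leaf_end 87.8 1.4 0.95
scene window 95.2 1.2 0.95
scene latch_pin 0.67 [ -18.4 -129.7   61.5]
scene latch_pin 0.17 [ 76.  165.3  61.5]
scene latch_pivot 0.91 [-37.4 -75.7  50.5]
scene latch_pivot 0.26 [-121.   -18.8   50.5]
top latch_pin 0.43 [ -20.4 -116.3   61.5]
top latch_pivot 0.9 [-40.5 -76.3  50.5]
0.25 [ -48.5 -130.8] 
0.36 [ -43.1 -130.4] [0.01 0.18]
0.47 [ -37.9 -129.8] [0.02 0.17]
0.58 [ -32.9 -128.7] [0.03 0.17]
0.69 [ -28.3 -127.3] [0.05 0.16]
0.8 [ -23.7 -125.2] [0.07 0.15]
0.91 [ -18.3 -121.3] [0.13 0.18]
1.02 [ -13.3 -117.1] [0.14 0.16]
1.13 [  -9.  -112.5] [0.15 0.14]
1.24 [  -5.5 -107.5] [0.16 0.12]
1.35 [  -2.8 -102.4] [0.17 0.09]
1.46 [ -0.9 -97. ] [0.18 0.06]
1.57 [ -0.  -91.5] [0.18 0.03]
```

Emit:
move_arm(
  increments=[
    [[0,0,0.5],[0,0,0],1],
    [[0,0,0.5],[0,0,0],1],
    [[0,0,0.35],[0,0,0],1],
    [[0,0,0.2],[0,0,0],1],
    [[0,0,0],[0,0,0],1],
    [[0.16,0.25,0],[0,0,0],1],
    [[0.01,0.18,0],[0,0,0],1],
    [[0.02,0.17,0],[0,0,0],1],
    [[0.03,0.17,0],[0,0,0],1],
    [[0.05,0.16,0],[0,0,0],1],
    [[0.07,0.15,0],[0,0,0],1],
    [[0,0,0],[0,0,0],1],
  ],
)

```text
time_s: 20.98
position: [0.628, 0.0142, 0.0573]
tcp_rot: [[-0.726, 0.687, -0.015], [0.687, 0.726, -0.018], [-0.002, -0.024, -1.0]]
force: [0.1, 0.0, -0.1]
opening: 0.003
grasp_force: 0.0
```

```bash
cat > k.py <<'E'
from h import *
for n in("scene","top"):
    c=capture(n)
    for r in pinpoint(c,"latch_pin")[:2]:
        p=j(at(c,r["xy"],.0615));print(n,round(r["confidence"],2),p.round(1),"ang",round(np.arctan2(p[0]+42,-78-p[1]),2),"rad",np.hypot(p[0]+42,p[1]+78).round(1))
E
python3 s.py; python3 k.py
```

```text
t 20.98 jig [ -22.2 -122.3   57.3] F [ 0.1 -0.1 -0.1] open 0.0 q [ -8.3  42.9  87.8  -1.5  50.  -53.9]
R jig
 [[ 0.014  1.    -0.024]
 [ 1.    -0.014 -0.001]
 [-0.002 -0.024 -1.   ]]
scene 0.7 [-116.3  -14.6   61.5] ang -2.28 rad 97.6
scene 0.52 [  -2.8 -110.7   61.5] ang 0.88 rad 51.1
```

The pin is swinging (about 0.88 rad). Continue the arc.

Emit:
move_arm(
  increments=[
    [[0.1,0.17,0],[0,0,0],1],
    [[0.11,0.16,0],[0,0,0],1],
    [[0.13,0.14,0],[0,0,0],1],
    [[0.15,0.12,0],[0,0,0],1],
    [[0.16,0.09,0],[0,0,0],1],
    [[0.17,0.06,0],[0,0,0],1],
    [[0.17,0.03,0],[0,0,0],1],
    [[0,0,0],[0,0,0],1],
  ],
)

```text
time_s: 21.85
position: [0.6174, 0.0498, 0.0564]
tcp_rot: [[-0.728, 0.686, -0.025], [0.686, 0.727, -0.021], [0.004, -0.033, -0.999]]
force: [-7.8, -6.1, 5.5]
opening: 0.008
grasp_force: 5.1
```

```bash
python3 s.py; python3 k.py
```

```text
t 21.85 jig [ -3.1 -90.4  56.4] F [-9.8  1.6  5.5] open 0.01 q [ -5.   42.7  88.6  -1.7  50.  -50.6]
R jig
 [[ 0.012  0.999 -0.033]
 [ 1.    -0.012  0.004]
 [ 0.004 -0.033 -0.999]]
scene 0.52 [ 19.  -84.2  61.5] ang 1.47 rad 61.3
```

```bash
python3 -c "
from h import *
c=capture('scene');d=capture('top')
a=[cv2.resize(x['img'][140:230,b:b+90,::-1],None,fx=4.4,fy=4.4,interpolation=cv2.INTER_CUBIC) for x,b in((c,300),(d,310))]
for x,o,i in((c,(300,140),0),(d,(310,140),1)):
  for p in (w(8,-78,69.5),w(-42,-78,53.5)):
    q=(proj(x,p)[0]-o)*4.4
    cv2.drawMarker(a[i],tuple(int(v) for v in q),(0,0,255),0,10,1)
cv2.imwrite('pics/g.png',np.hstack(a))"
```

```text
(no output)
```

View pics/g.png

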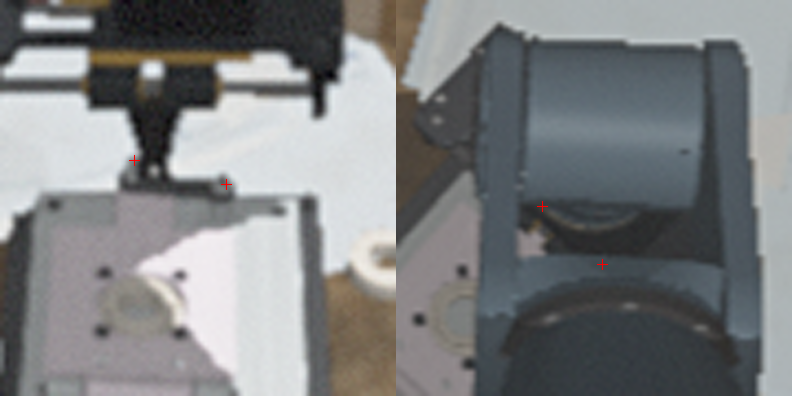

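The scene half shows the bar lying nearly across the tongue, with the (narrower than thought) fingertip at (152,170) wedged on the −x side of the pin at (130,165). Back off and push the pin from its −y side.

Emit:
move_arm(
  increments=[
    [[0,-0.3,0],[0,0,0],1],
    [[-0.4,-0.2,0],[0,0,0],1],
    [[-0.5,0,0],[0,0,0],1],
    [[0,0.5,0],[0,0,0],1],
    [[0,0.4,0],[0,0,0],1],
    [[0,0,0],[0,0,0],1],
  ],
)

```text
time_s: 22.65
position: [0.6527, 0.0414, 0.0565]
tcp_rot: [[-0.726, 0.688, -0.011], [0.688, 0.726, -0.018], [-0.004, -0.021, -1.0]]
force: [-0.3, 0.0, -0.1]
opening: 0.006
grasp_force: 0.0
```

```bash
python3 s.py; python3 k.py
```

```text
t 22.65 jig [  14.6 -122.    56.5] F [-0.2  0.2 -0.1] open 0.01 q [ -5.6  44.4  83.9  -1.4  52.3 -51.3]
R jig
 [[ 0.015  1.    -0.021]
 [ 1.    -0.015 -0.004]
 [-0.004 -0.021 -1.   ]]
scene 0.43 [ 13.9 -74.8  61.5] ang 1.63 rad 56.0
top 0.66 [ 2.8  7.3 61.5] ang 2.66 rad 96.4
top 0.6 [ 74.6 123.5  61.5] ang 2.62 rad 232.8
```

Emit:
move_arm(
  increments=[
    [[0.3,-0.22,0],[0,0,0],1],
    [[0.3,0,0],[0,0,0],1],
    [[0.15,0,0],[0,0,0],1],
    [[0.1,0,0],[0,0,0],1],
    [[0.1,0,0],[0,0,0],1],
    [[0.08,0,0],[0,0,0],1],
    [[0,0,0],[0,0,0],1],
  ],
)

```text
time_s: 23.43
position: [0.6251, 0.0561, 0.057]
tcp_rot: [[-0.726, 0.688, -0.01], [0.688, 0.726, -0.02], [-0.006, -0.022, -1.0]]
force: [2.7, -2.2, -2.0]
opening: -0.002
grasp_force: 1.8
```

```bash
python3 s.py
```

```text
t 23.43 jig [  6.7 -91.8  57. ] F [ 0.2 -3.5 -2. ] open -0.0 q [ -4.5  42.9  88.   -1.6  49.6 -50. ]
R jig
 [[ 0.015  1.    -0.022]
 [ 1.    -0.015 -0.006]
 [-0.006 -0.022 -1.   ]]
```

Contact at about the stop (y = −91.8). Press a little more to confirm it.

Emit:
move_arm(
  increments=[
    [[0.07,0,0],[0,0,0],1],
    [[0.07,0,0],[0,0,0],1],
    [[0,0,0],[0,0,0],1],
  ],
)

```text
time_s: 23.68
position: [0.6247, 0.0567, 0.0573]
tcp_rot: [[-0.726, 0.687, -0.005], [0.687, 0.726, -0.023], [-0.012, -0.021, -1.0]]
force: [6.8, -9.3, -4.1]
opening: 0.001
grasp_force: 5.9
```

```bash
python3 s.py
```

```text
t 23.68 jig [  6.9 -91.1  57.3] F [ -2.2 -11.4  -4.1] open 0.0 q [ -4.3  42.8  88.3  -1.8  49.2 -49.7]
R jig
 [[ 0.014  1.    -0.021]
 [ 1.    -0.014 -0.012]
 [-0.012 -0.021 -1.   ]]
```

Emit:
move_arm(
  increments=[
    [[-0.4,0,0],[0,0,0],1],
    [[-0.8,0,0],[0,0,0],1],
    [[0,0,-1],[0,0,0],1],
    [[0,0,-1],[0,0,0],1],
    [[0,0,-1],[0,0,0],1],
    [[0,0,-1],[0,0,0],1],
    [[0,0,-1],[0,0,0],1],
    [[-0.9,-0.8,0],[0,0,0],1],
    [[-0.9,-0.8,0],[0,0,0],1],
    [[-0.9,-0.8,0],[0,0,0],1],
    [[-0.9,-0.8,0],[0,0,0],1],
    [[-0.9,-0.8,0],[0,0,0],1],
    [[-0.9,-0.8,0],[0,0,0],1],
    [[-0.9,-0.8,0],[0,0,0],1],
    [[0,0,0],[0,0,0],1],
  ],
)

```text
time_s: 24.93
position: [0.6699, -0.2219, 0.2105]
tcp_rot: [[-0.721, 0.693, -0.015], [0.693, 0.721, -0.022], [-0.004, -0.026, -1.0]]
force: [0.8, -1.0, -0.2]
opening: 0.005
grasp_force: 0.0
```

```bash
python3 s.py; python3 k.py; python3 -c "
from h import *
c=capture('scene');d=capture('top')
a=[cv2.resize(x['img'][130:290,b:b+160,::-1],None,fx=2.45,fy=2.45,interpolation=cv2.INTER_CUBIC) for x,b in((c,250),(d,240))]
cv2.imwrite('pics/h.png',np.hstack(a))"
```

```text
t 24.93 jig [-167.6 -313.   210.5] F [-0.2 -1.2 -0.2] open 0.0 q [-26.7  37.6  69.6  -1.6  73.1 -72.4]
R jig
 [[ 0.021  0.999 -0.026]
 [ 1.    -0.022 -0.004]
 [-0.004 -0.026 -1.   ]]
scene 0.65 [ 18.5 -69.   61.5] ang 1.72 rad 61.2
top 0.6 [ 14.1 -77.2  61.5] ang 1.59 rad 56.1
```

View pics/h.png

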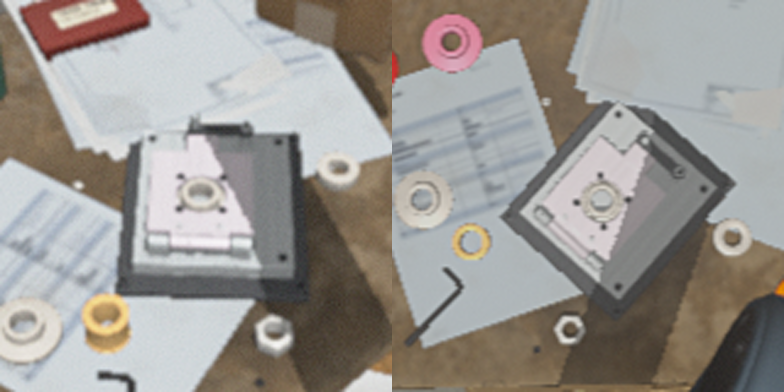

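The leaf lies flat with the hub centred in its window (right half, (601,200)). The latch bar lies across the tongue, (645,140) to (680,170), and the bystanders have not moved. Handing in.

```bash
python3 -c "
from rig import *
print(hand_in())"
```

```text
the job is handed in; nothing more can be done
None
```

The drill jig is ready and handed in: the disc is seated against both pins, the leaf is pressed flat on its stop and the latch is fully across the tongue. The other things were left in place; it took about 25 s of the 64 s allowed, and the hand-in call gave no verdict.

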